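# Lock the heel-mould carriage and set the clamp air

## Robot

A 6-joint arm with a two-finger parallel gripper is mounted at the origin on the work surface. World frame = base frame: x ahead of the robot, y to its left, z up, the work surface at z = 0. Lengths are in m, angles in degrees, forces in N, time in s.
With the tool pointing down it reaches from about 0.375 to 0.75 m from the base axis. Payload 9 kg.
Tool frame: the origin (TCP) lies where the fingers leave the gripper's body, on its centre line; the fingertips stand 73 mm ahead of it and the grasp point (between the pads) lies 54 mm ahead of it (robot.tip_reach is the distance from the TCP to the fingertips, in m); z points along the fingers, y is the line along which they close (so a half turn about z gives the same grasp; the last joint's range is limited). The gripper opens to 85 mm and grips with 20 to 120 N. Pads are 22 mm wide; open, the fingers measure 114 mm over their backs; the gripper's body (76 mm by 85 mm) begins 54 mm behind the grasp point. The pads swing forward as they close: fully open they stand 13 mm farther back than shut.
Start: joints at [53.36, 5.964, 5.575, 89.605, 0, 77.527], TCP at [0.246, 0.547, 0.304] pointing down, gripper open.
Joint ranges: [-171.21, 171.21], [-48.23, 106.86], [-62.78, 66.21], [-105.2, 120.99], [-86.42, 89.51], [-180, 180]. Speed limits (degrees/s): [127.2, 127.2, 147.25, 180, 180, 180].

## Interface

Orientations are given as [roll, pitch, yaw] about the fixed x, y, z axes, in that order (R = Rz(yaw) Ry(pitch) Rx(roll)).
In Python, from plant import robot gives the robot as it stands. Calls block until the motion is done:
- robot.move_pose(position, orientation): joint-space move of the TCP to a pose.
- robot.line_to(position, vel=0.15, rotation=None, guard=None): straight line of the TCP; rotation=None keeps the orientation; vel is the mean speed in m/s. With guard (N) it stops when the force on the tool has changed by that much, and returns True; else False.
- robot.goto_joints(angles): joint-space move.
- robot.set_gripper(opening): finger opening in m; the grip force is fixed at half the most; returns when the fingers have stopped.
- robot.pause(seconds).
- robot.ik(position, orientation): joint angles nearest the present ones, or None.
- robot.observe(): the state.
- robot.grab_frame(name): name is "side" or "top" or "wrist"; returns the picture (400x640x3 uint8, blue, green, red); there is no depth.
- robot.get_calibration(name): a dict with "vertical_fov" (degrees; the focal length in pixels is half the picture's height over the tangent of half this angle, whatever the lens; pixels are square), "cx", "cy" (the principal point, pixels), "k1" (the pictures are not rectified: a ray, as slopes to the right and down, at radius r is drawn at 1 + k1 r^2 times it, then the intrinsics apply), "rvec" (rotation vector, rad) and "tvec" (3), from world to camera coordinates, as OpenCV has them. Camera axes: x right, y down, z forward; pixel columns grow to the right and rows downward; lengths in m; the calibration is good to about 2 mm. A picture is of the moment at which its call begins: read the wrist's pose just before it. get_calibration takes no time and is no camera call; for the wrist camera it gives the pose at the moment of the call.
A pose or a line that the arm cannot do raises robot.IKError and nothing moves.
- robot.job_done(): hands the job in; it is judged then, once.
The state is a dict: "time": time; "q": joint angles; "qvel": joint speeds; "joint_torque": joint torques, N m; "tool_pos": TCP position; "tcp_rot": TCP orientation; "ft_force": force on the tool from outside, world axes, zero at the start; "torque": the same for the moment, N m; "gripper_width": finger opening in m; "gripper_force": force on a finger pad.
Only numpy, scipy, OpenCV 4.12 (cv2) and the standard library are available. Lean on these libraries where they do the work, as an engineer would, in place of code of your own. Each camera call takes 0.05 s, during which the arm holds its last target. There are 200 camera calls.

## Task

Slide the heel-mould carriage gently towards the fork, by its yellow push bar, until the red-headed locking pin drops through the hole of the lug; the lug is set differently in its slots for each mould, so feel for the place, and stop as soon as the pin holds the carriage, without forcing it. Then press the pin fully home, until its head sits flush on the fork. Only when the pin is home, open the clamp air valve halfway (45 degrees, lever in line with the black mark) and leave the other things on the table alone.

Things in the scene. Friction and masses are not known exactly. Their poses are not given: they have to be found in the camera images.
- station: blue fixed base plate, 170 x 340 x 12 mm; origin on the table, x across, +y the way the carriage slides to lock. At its +y end stands the fork: two cheeks 60 x 56 mm on a web at their -x side, 24 to 39 and 53 to 75 mm above the table, with a 15.5 mm vertical hole at (0, 110 mm). A spring plunger in the lower cheek grips the pin: pressing it home takes 10 to 20 N.
- seat (a point): centre of the fork's hole on the upper cheek's top face, 75 mm above the table, where the underside of the pin's head must come to sit; axes as the station
- carriage: sliding aluminium plate, 125 x 152 mm, with a steel heel mould (top 91 mm above the table) and, at +y, the lug: a steel tongue 36 mm wide, 40 to 52 mm above the table, with a 16 mm hole. Origin: the station's when fully back. Slides along station +y, 0 to 72 mm, starts at 0 to 8, stays where left (about 4 N). The lug's hole meets the pin at 40 mm, up to 18 mm sooner or later.
- push_bar (a point): centre of the yellow push bar at the carriage's -y end: level round bar 14 mm thick, 90 mm long along station x, axis 90 mm above the table, on two 12 mm posts 34 mm either side of the middle; 42 mm free between bar and mould
- pin: loose locking pin, 0.12 kg: 14 mm steel shank 49 mm long with tapered nose, red head 30 mm across, 10 mm high; origin at its tip, z towards the head. It starts upright in the upper cheek's hole, tip on the lug (52 mm above the table); when the lug's hole comes under it, it drops by itself about 20 mm on to the plunger and holds the carriage.
- pin_collar (a point): centre of the underside of the pin's head, 49 mm above its tip
- valve_lever (a joint): clamp air ball valve's lever angle in rad: 0 closed (red mark), 0.785 halfway (black mark), 1.571 open (green mark); opens anticlockwise seen from above; stays where left, turns with about 0.15 Nm
- valve_axis (a point): on the valve's vertical axis at the lever's mid height, 72 mm above the table; its -x axis points to the red closed mark and its -y axis to the green open mark of the white dial (76 mm across, top 58 mm above the table)
- lever_grip (a point): middle of the yellow grip of the lever, 75 mm from the valve's axis: grip 62 mm long, 16 mm wide, 12 mm thick, 72 mm above the table
- wrench: bystander: steel wrench, 180 mm, lying; origin under its middle
- screwdriver: bystander: screwdriver, 160 mm, lying
- shoe_last: bystander: yellow shoe last, about 190 x 68 x 89 mm
- spray_can: bystander: can, 54 mm across, 150 mm high, standing
- rubber_pad: bystander: orange pad, 90 x 70 x 30 mm
- spare_mould: bystander: aluminium heel mould, 70 x 75 x 50 mm
- parts_tray: bystander: blue open tray, 130 x 180 x 45 mm
Things that resemble listed ones, but are neither listed nor needed, are in the scene too. Of the things like the part that bears valve_lever, leave any that is orange; of the rest the smaller one is meant.

How it is judged (in metres and radians):
On the way, in this order (a step that is already met when the one before it is completed fails the run):
1. the pin is home: head within 2 mm of the fork's top face, valve still shut (z of pin_collar in the frame of seat below 0.002 m and horizontal distance between pin_collar and seat below 0.003 m and value of joint valve_lever below 0.4 rad), for 0.2 s.
2. the valve stands halfway, 45 degrees within 6 (value of joint valve_lever between 0.68 and 0.89 rad), for 0.2 s.
At the end, for the whole second after the job is handed in: The pin is upright in the fork and through the lug, its head's underside within 2 mm of the fork's top face and 3 mm of the hole's centre, at rest; the valve lever stands at 0.785 rad within 0.105 (45 degrees within 6) (all of step 2 and z of pin_collar in the frame of seat below 0.002 m and horizontal distance between pin_collar and seat below 0.003 m and angle between the z axis of pin and the z axis of station, either way round below 0.1 rad and linear speed of pin below 0.02 m/s); the robot touches nothing.
It fails at once if the air valve is opened (lever beyond 0.4 rad) before the pin is home (value of joint valve_lever above 0.4 rad and z of pin_collar in the frame of seat above 0.004 m).
It fails at once if the carriage is forced: more than 25 N on it from the fingers (contact force between the fingers and carriage above 25 N).
It fails at once if a bystander is moved by more than 30 mm (distance of any of wrench, screwdriver, shoe_last, spray_can, rubber_pad, spare_mould, parts_tray from where it was at the start of the episode above 0.03 m).
It also fails if it takes over 48 s, if anything falls off the work surface, if the arm or the gripper's body presses on something with over 40 N, if the wrist force passes 120 N, or if a joint passes its speed limit or range.

## Working session

There is one attempt and no reset: what is moved stays moved. The work goes in short steps, each a Python script; the robot and the scene stay as the last script left them, time stands still between calls to the robot, and variables do not carry over. Pictures are saved under pics/ and viewed, at most 10 in all, crops included, and the job is handed in when it is done.

```bash
ls; mkdir -p pics; cat > h.py <<'E'
import numpy as np, cv2
from plant import robot
def cal(n):
    c=robot.get_calibration(n); f=200/np.tan(np.radians(c["vertical_fov"])/2)
    R=cv2.Rodrigues(np.array(c["rvec"],float))[0]; return c,f,R,np.array(c["tvec"],float)
def ray(n,uv,C=None):
    c,f,R,t=C or cal(n); d=np.array([(uv[0]-c["cx"])/f,(uv[1]-c["cy"])/f]); s=d.copy()
    for _ in range(30): s=d/(1+c["k1"]*(s@s))
    return -R.T@t, R.T@np.array([s[0],s[1],1])
def atz(n,uv,z,C=None):
    o,d=ray(n,uv,C); return o+d*(z-o[2])/d[2]
def proj(n,p,C=None):
    c,f,R,t=C or cal(n); q=R@np.array(p)+t; s=q[:2]/q[2]; s=s*(1+c["k1"]*(s@s)); return s*f+[c["cx"],c["cy"]]
def tri(a,b):
    (o1,d1),(o2,d2)=a,b; d1=d1/np.linalg.norm(d1); d2=d2/np.linalg.norm(d2)
    s=np.linalg.lstsq(np.c_[d1,-d2],o2-o1,rcond=None)[0]; p,q=o1+s[0]*d1,o2+s[1]*d2
    return (p+q)/2,np.linalg.norm(p-q)
E
python3 - <<'E'
from h import *
for n in("top","side"):
    im=robot.grab_frame(n); cv2.imwrite(f"pics/{n}0.png",im)
    c,f,R,t=cal(n); print(n,c["k1"],f,-R.T@t,R[2])
    cv2.imwrite(f"pics/{n}0b.png",cv2.resize(im,(800,500),interpolation=cv2.INTER_CUBIC))
s=robot.observe();print(s["time"],s["tcp_rot"],s["ft_force"])
E
```

```text
pics
top -0.018180519069388692 369.44505857320024 [ 0.36038917 -0.00152795  1.23686304] [ 0.15639089 -0.02262101 -0.98743616]
side -0.04286320696367034 403.5109859236895 [-0.12115154 -1.01617247  0.8366291 ] [ 0.4816549   0.70283244 -0.52348363]
0.1 [-1.79934715e+02 -1.56779329e-02  1.55835318e+02] [ 0.71950862  0.26144204 -1.1958214 ]
```

View pics/top0b.png

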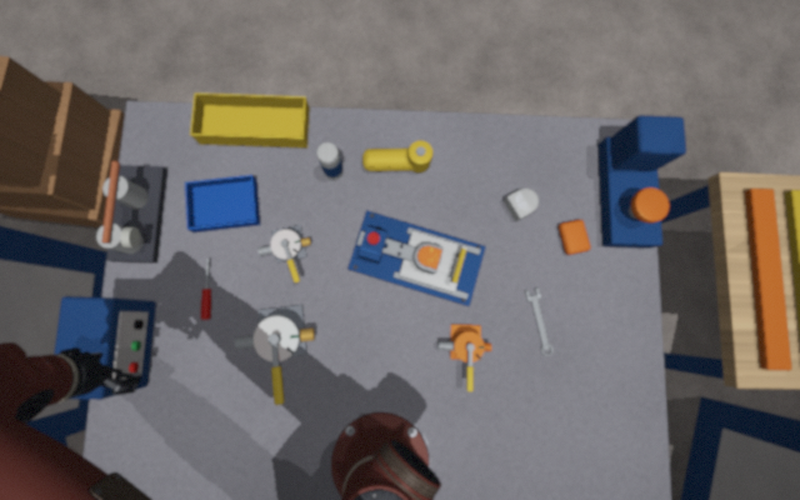

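View pics/side0b.png

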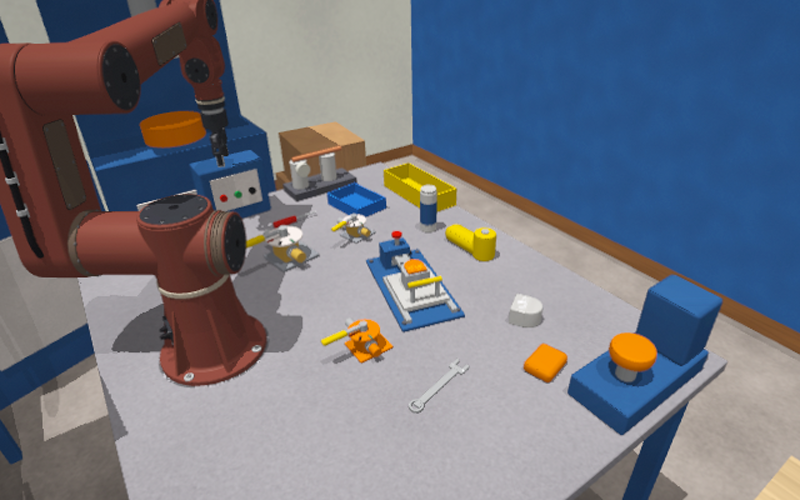

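Top view (800-px scale): the station is at (417,258), with the pin at (373,239) and the push bar at (459,264). Candidate valves are (287,245) small white dial, (277,338) large white dial and (467,343) orange. The rule picks the small white one at (287,245). Next I measure coarsely and look with the wrist camera.

```bash
python3 - <<'E'
from h import *
k=1.25
pin=atz("top",(373/k,239/k),.111); bar=atz("top",(459/k,264/k),.09); va=atz("top",(287/k,244/k),.06); big=atz("top",(277/k,338/k),.06)
print(pin,bar,va,big)
c,f,R,t=cal("wrist"); s=robot.observe(); print("cam-tcp",-R.T@t-s["tool_pos"],R[2],R[0],f,c["k1"])
d=pin-bar; print(np.degrees(np.arctan2(d[1],d[0])),np.linalg.norm(d[:2]))
m=(pin+bar)/2
for i,(p,yaw) in enumerate([((m[0]-.03,m[1]-.03,.36),155),((va[0]-.02,va[1]-.02,.36),155)]):
    q=robot.ik(p,[180,0,yaw]); print(q)
E
```

```text
[0.55302192 0.03420849 0.111     ] [ 0.49981753 -0.18279599  0.09      ] [0.54178061 0.25591812 0.06      ] [0.30436494 0.26572657 0.06      ]
cam-tcp [-0.06516397  0.0301201   0.07083934] [ 0.25533959 -0.11556889 -0.95991954] [ 4.10301880e-01  9.11949527e-01 -6.52847761e-04] 324.89121149183114 0.018700185744734112
76.22416269888078 0.22343153948370617
[-26.66754691  -9.0127801   -3.29052768  95.72225242   0.
  -1.66754691]
[11.24904226  2.35433282  7.66788304 95.31355022  0.         36.24904226]
```

```bash
python3 - <<'E'
from h import *
import pickle
D={}
for i,p in enumerate([(.50,.15,.33),(.52,-.03,.33)]):
    robot.move_pose(p,[180,0,165]); robot.pause(.2)
    C=cal("wrist"); im=robot.grab_frame("wrist"); D[f"w{i}"]=(C,im)
    cv2.imwrite(f"pics/w{i}.png",cv2.resize(im,(800,500),interpolation=cv2.INTER_CUBIC))
pickle.dump(D,open("D.pkl","wb")); print(robot.observe()["time"])
E
```

```text
3.075
```

View pics/w0.png

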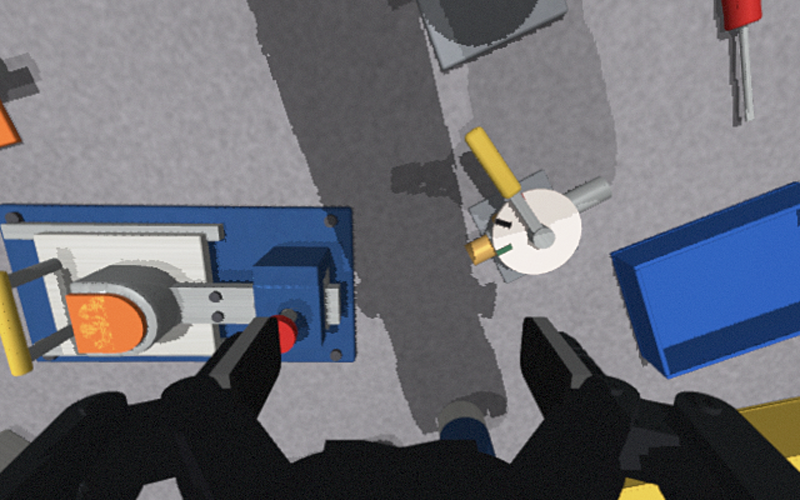

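View pics/w1.png

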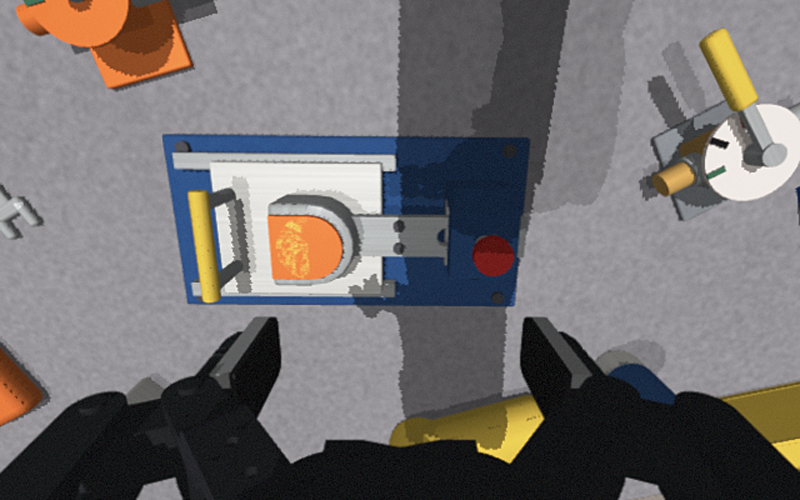

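w1 (800-px scale):
- Push bar runs from (201,193) to (211,300).
- Pin head is at (494,256).
- Station plate corners are (163,136), (530,139), (515,306) and (188,305).
- Small valve hub is at (774,153), with its grip at (728,70).

w0: valve hub (543,239), grip (493,163), black mark (503,223), green mark (505,249). Anticlockwise from the lever comes black, then green, which matches the description.

```bash
python3 - <<'E'
from h import *
import pickle
D=pickle.load(open("D.pkl","rb"))
for n in("top","side"): D[n]=(cal(n),cv2.imread(f"pics/{n}0.png"))
def blob(v,lo,hi,near,r):
    im=D[v][1]; h=cv2.inRange(cv2.cvtColor(im,cv2.COLOR_BGR2HSV),lo,hi)
    m=np.zeros_like(h); cv2.circle(m,tuple(int(a/1.25) for a in near),int(r/1.25),255,-1); h&=m
    n,l,s,c=cv2.connectedComponentsWithStats(h); i=1+np.argmax(s[1:,4])
    ys,xs=np.where(l==i); (cx,cy),wh,a=cv2.minAreaRect(np.c_[xs,ys].astype(np.float32))
    return np.array([cx,cy]),s[i]
Y=((18,90,70),(35,255,255)); Rd=((0,150,60),(8,255,255)) 
def R(v,uv): return ray(v,uv,D[v][0])
def multi(l):
    A=np.zeros((3,3));b=np.zeros(3)
    for o,d in l:
        d=d/np.linalg.norm(d);P=np.eye(3)-np.outer(d,d);A+=P;b+=P@o
    x=np.linalg.solve(A,b);return x.round(4),[round(1e3*np.linalg.norm(np.cross(x-o,d/np.linalg.norm(d))),1) for o,d in l]
def go(name,col,nears):
    L=[]
    for v,(n,r) in nears.items():
        c,s=blob(v,*col,n,r); print(name,v,(c*1.25).round(1),s); L.append((R(v,c)))
    print(name,multi(L))
go("bar",Y,{"w1":((205,247),70),"top":((459,264),25),"side":((425,282),22)})
go("pinhead",Rd,{"w1":((494,256),35),"top":((373,239),15),"side":((397,235),12)})
go("grip",Y,{"w0":((493,163),60),"w1":((728,70),55),"top":((293,272),18)})
k=1.25
print("hub",multi([R("w0",np.array((543,239))/k),R("w1",np.array((774,153))/k)]))
P=[atz("w1",np.array(u)/k,.012,D["w1"][0]) for u in((163,136),(530,139),(515,306),(188,305))]
P=np.array(P);print(P.round(4),P.mean(0),[np.linalg.norm(P[i]-P[i-1]) for i in range(4)])
d=P[1]+P[2]-P[0]-P[3];print("station y dir",np.degrees(np.arctan2(d[1],d[0])))
for z,us in((.058,[(503,223),(505,249),(494,232),(581,232)]),):
    for u in us: print(u,atz("w0",np.array(u)/k,z,D["w0"][0]).round(4))
E
```

```text
bar w1 [204.5 245.5] [ 150  152   27   90 1385]
bar top [458.3 265. ] [362 199  11  27 114]
bar side [424.2 281.2] [326 221  28  10 131]
bar (array([ 0.4968, -0.1814,  0.0906]), [np.float64(1.0), np.float64(0.5), np.float64(0.8)])
pinhead w1 [492.2 255.3] [378 189  33  32 728]
pinhead top [373.1 237.5] [296 187   6   7  34]
pinhead side [396.2 234.4] [314 185   7   6  35]
pinhead (array([0.5577, 0.0344, 0.1052]), [np.float64(0.5), np.float64(0.2), np.float64(0.3)])
grip w0 [492.1 162.4] [ 372  101   45   58 1055]
grip w1 [728.2  70. ] [ 560   23   46   66 1596]
grip top [293.1 270.4] [230 207  10  19  99]
grip (array([0.473 , 0.2336, 0.074 ]), [np.float64(0.2), np.float64(0.2), np.float64(0.3)])
hub (array([0.5423, 0.2605, 0.08  ]), [np.float64(0.8), np.float64(0.8)])
[[ 0.4005 -0.2205  0.012 ]
 [ 0.4895  0.1043  0.012 ]
 [ 0.651   0.0608  0.012 ]
 [ 0.5623 -0.2659  0.012 ]] [ 0.52583599 -0.08031042  0.012     ] [np.float64(0.1680726234758311), np.float64(0.3368530164776188), np.float64(0.167285444896878), np.float64(0.33849567629558525)]
station y dir 74.73526507059506
(503, 223) [0.5278 0.236  0.058 ]
(505, 249) [0.5512 0.2333 0.058 ]
(494, 232) [0.5336 0.227  0.058 ]
(581, 232) [0.5531 0.2995 0.058 ]
```

```bash
python3 - <<'E'
from h import *
import pickle
D=pickle.load(open("D.pkl","rb"))
cv2.imwrite("pics/valve.png",cv2.resize(D["w0"][1][90:240,350:500],(600,600),interpolation=cv2.INTER_CUBIC))
B=np.array([.4968,-.1814]);a=np.radians(74.5);u=np.array([np.cos(a),np.sin(a)])
robot.set_gripper(0)
rpy=[180,0,164.5]
s=B-.034*u
robot.move_pose([*s,.20],rpy); robot.line_to([*s,.143],vel=.1)
robot.pause(.2); o=robot.observe();print(o["time"],o["tool_pos"],o["ft_force"])
e=s+.085*u
r=robot.line_to([*e,.143],vel=.014,guard=9)
o=robot.observe();p=np.array(o["tool_pos"]);print(r,o["time"],p,o["ft_force"],"travel",(p[:2]-s)@u)
im=robot.grab_frame("side");cv2.imwrite("pics/side1.png",cv2.resize(im[160:290,260:420],(800,650)[:2]))
C=cal("wrist");im=robot.grab_frame("wrist");pickle.dump((C,im),open("w2.pkl","wb"))
cv2.imwrite("pics/w2.png",cv2.resize(im,(800,500)))
E
```

```text
5.6667 [ 0.48808649 -0.21444843  0.14379611] [-0.33488329  0.72248624  0.23340808]
True 8.85 [ 0.4992424  -0.17228095  0.14283125] [ 0.15410986 -2.25785997  1.40793022] travel 0.04344009619987441
```

View pics/w2.png

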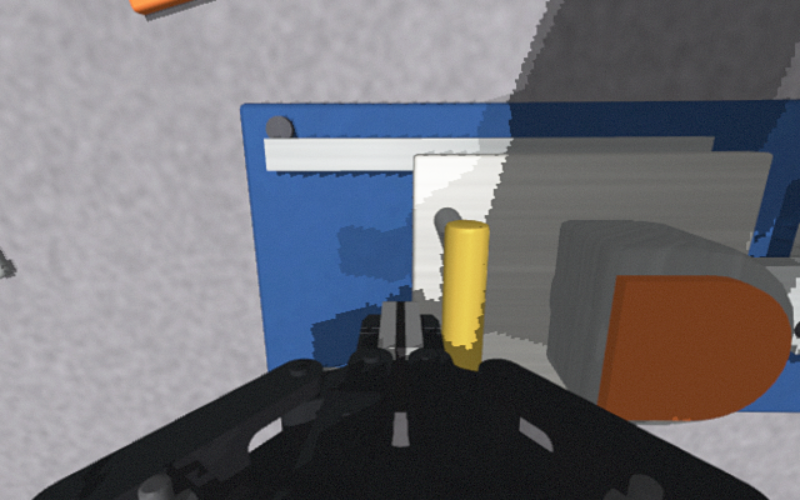

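View pics/valve.png

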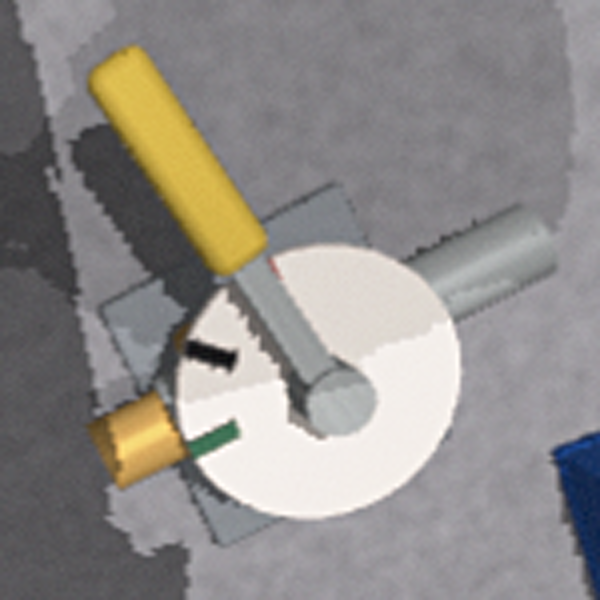

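w2 shows the closed fingers against the yellow bar at (465,300), with the carriage moved forward. The valve crop confirms the small white dial, with the lever near the red mark (275,262), black at (212,354) and green at (213,438). Next I check the pin's height.

```bash
python3 - <<'E'
from h import *
import pickle
D=pickle.load(open("D.pkl","rb")); C=D["w0"][0]
f=lambda u,z=.058: atz("w0",np.array(u)/4+[350,90],z,C)[:2]
rim=[f(u) for u in((176,392),(462,365),(322,518),(320,243),(205,460),(425,470),(430,283))]
A=np.c_[2*np.array(rim),np.ones(len(rim))];s=np.linalg.lstsq(A,(np.array(rim)**2).sum(1),rcond=None)[0]
c=s[:2];print("dial c",c,"r",np.sqrt(s[2]+c@c))
for n,u in(("black",(212,354)),("green",(213,438)),("red",(276,264))):
    d=f(u)-c;print(n,np.degrees(np.arctan2(d[1],d[0]))%360,np.linalg.norm(d))
hb=f((340,401),.080);print("hub",hb)
g=[f((112,62),.074),f((243,258),.074)];d=g[0]-g[1];print("lever dir",np.degrees(np.arctan2(d[1],d[0]))%360,g)
L=[]
for n in("top","side"):
    im=robot.grab_frame(n);h=cv2.inRange(cv2.cvtColor(im,cv2.COLOR_BGR2HSV),(0,150,60),(8,255,255))
    near=(298,190) if n=="top" else (317,189)
    m=np.zeros_like(h);cv2.circle(m,near,16,255,-1);ys,xs=np.where(h&m);print(n,len(xs),xs.mean() if len(xs) else 0,ys.mean() if len(xs) else 0)
    if len(xs): L.append(ray(n,(xs.mean(),ys.mean())))
if len(L)==2: print(tri(*L))
E
```

```text
dial c [0.54415505 0.26358441] r 0.03826759539230245
black 239.14273495450757 0.031383292711136566
green 283.00336364367496 0.031959463200339516
red 189.67982936904116 0.03615811501104641
hub [0.54229314 0.26142507]
lever dir 201.74873268926478 [array([0.4463934 , 0.22381359]), array([0.50123726, 0.24569267])]
top 33 298.57575757575756 190.75757575757575
side 32 317.53125 191.875
(array([0.5590559 , 0.03426573, 0.08653878]), np.float64(0.000926640914107171))
```

The pin dropped 19 mm, with its head centre now at z=0.0865, so it holds the carriage. I back off and press it home.

```bash
python3 - <<'E'
from h import *
a=np.radians(74.5);u=np.array([np.cos(a),np.sin(a)]);rpy=[180,0,164.5]
p=np.array(robot.observe()["tool_pos"])
robot.line_to([*(p[:2]-.02*u),p[2]],vel=.1); robot.line_to([*(p[:2]-.02*u),.19],vel=.15)
h=[.5583,.0343]; robot.move_pose([*h,.178],rpy); robot.pause(.2)
o=robot.observe();print(robot.tip_reach,o["time"],o["ft_force"],o["tool_pos"])
r=robot.line_to([*h,.154],vel=.012,guard=30)
o=robot.observe();print(r,o["time"],o["ft_force"],o["tool_pos"],o["tool_pos"][2]-robot.tip_reach)
robot.pause(.3);o=robot.observe();print(o["ft_force"],o["tool_pos"])
E
```

```text
0.0726 10.9917 [-0.31358178 -0.86098784  0.09044506] [0.55832697 0.03291285 0.17802802]
True 12.7 [-1.75509464 -0.31501552  6.64073251] [0.55828089 0.03429246 0.15828433] 0.08568433245772669
[-2.18877901 -0.30346378  7.25699357] [0.55828762 0.03431072 0.15827371]
```

```bash
python3 - <<'E'
from h import *
h=[.5583,.0343]
robot.line_to([*h,.164],vel=.05)
r=robot.line_to([*h,.152],vel=.015,guard=32)
o=robot.observe();print(r,o["time"],o["ft_force"],o["tool_pos"][2]-robot.tip_reach)
robot.line_to([*h,.20],vel=.15)
robot.move_pose([.455,.20,.22],[180,0,201.5-360+0]) if robot.ik([.455,.20,.22],[180,0,201.5-360]) is not None else print("noik")
robot.pause(.2);L=[]
for n in("top","side"):
    im=robot.grab_frame(n);hh=cv2.inRange(cv2.cvtColor(im,cv2.COLOR_BGR2HSV),(0,150,60),(8,255,255))
    near=(298,190) if n=="top" else (317,191)
    m=np.zeros_like(hh);cv2.circle(m,near,14,255,-1);ys,xs=np.where(hh&m);print(n,len(xs));L.append(ray(n,(xs.mean(),ys.mean())))
print(tri(*L)); o=robot.observe(); print(o["time"],o["q"],o["tool_pos"])
for d in(201.7,220,239.5):
    c=np.array([.5425,.261])+.08*np.array([np.cos(np.radians(d)),np.sin(np.radians(d))]); print(d,robot.ik([*c,.135],[180,0,d]))
E
```

```text
True 13.8583 [-1.83394369 -0.08264533  7.34149127] 0.0853396709474892
top 30
side 30
(array([0.55757512, 0.03512765, 0.08106275]), np.float64(0.0008972423081745236))
15.4 [ 8.51263367e+00 -1.21606668e+01 -2.06935785e+01  8.14885954e+01
 -4.21996208e-03 -1.28717616e+01] [0.45552293 0.19920754 0.2197514 ]
201.7 [ 11.93492047  -5.36455523 -23.4378516   71.92670363   0.
  -9.76507953]
220 [  9.23870866  -4.89124064 -22.991074    71.90016664   0.
 -30.76129134]
239.5 [  6.9859558   -2.65682451 -20.84893181  71.8078927    0.
 -52.5140442 ]
```

The pin is home: head centre at 81 mm, firm stop at 85.3 mm. Now the valve.

```bash
python3 - <<'E'
from h import *
import pickle
ax=np.array([.5427,.2613]);r=.078
P=lambda d:ax+r*np.array([np.cos(np.radians(d)),np.sin(np.radians(d))])
d0=201.7
robot.set_gripper(.045)
robot.move_pose([*P(d0),.18],[180,0,d0-360]); print(robot.line_to([*P(d0),.128],vel=.08,guard=15))
robot.set_gripper(0); o=robot.observe();print(o["time"],o["gripper_width"],o["ft_force"])
for d in np.linspace(d0,239.5,6)[1:]:
    robot.line_to([*P(d),.128],vel=.05,rotation=[180,0,d-360])
robot.pause(.2);o=robot.observe();print(o["time"],o["tool_pos"],o["tcp_rot"],o["ft_force"])
robot.set_gripper(.045); robot.line_to([*P(d),.20],vel=.1)
robot.move_pose([.50,.15,.33],[180,0,165]); robot.pause(.2)
C=cal("wrist");im=robot.grab_frame("wrist");pickle.dump((C,im),open("w3.pkl","wb"))
cv2.imwrite("pics/w3.png",cv2.resize(im[90:240,350:500],(600,600),interpolation=cv2.INTER_CUBIC));print(robot.observe()["time"])
E
```

```text
False
17.3917 0.014717223169869849 [-1.3017162   0.44329469  5.12946168]
19.3833 [0.50356774 0.19394088 0.12867104] [-1.79925174e+02  1.34575896e-02 -1.20574805e+02] [-0.68123877 -2.7690917   6.02949992]
22.0167
```

View pics/w3.png

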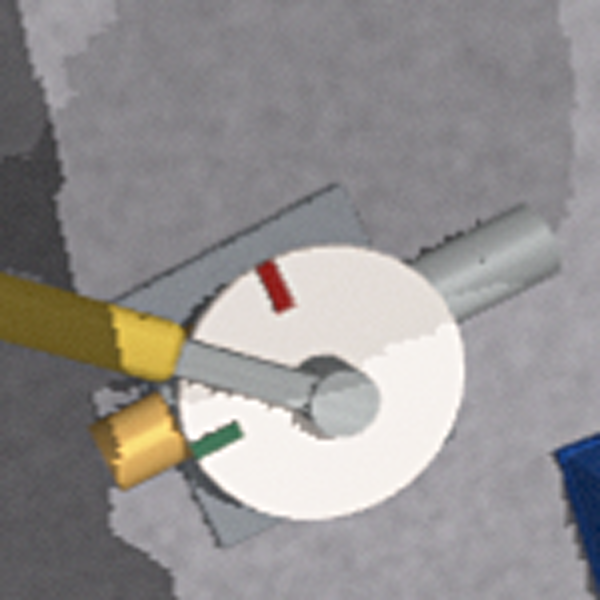

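The lever now covers the black mark. The red mark at (276,286) and the green one at (215,439) are both visible, so I compute the angles.

```bash
python3 - <<'E'
from h import *
import pickle
C,im=pickle.load(open("w3.pkl","rb"))
f=lambda u,z: atz("w3",np.array(u)/4+[350,90],z,C)[:2]
an=lambda d:np.degrees(np.arctan2(d[1],d[0]))%360
for n,a,b in(("red",(266,264),(287,309)),("green",(190,450),(241,428)),("black",(188,348),(236,360))):
    print(n,"own dir",an(f(a,.058)-f(b,.058)))
R,G=f((276.5,286.5),.058),f((215.5,439),.058); print("red/green",R,G)
# centre from geometry: red and green radii perpendicular, equal length
m=(R+G)/2;h=(G-R)/2;c=m+np.array([-h[1],h[0]]); print("centre",c,"red",an(R-c),"green",an(G-c),np.linalg.norm(R-c))
# lever yellow grip axis
x=cv2.inRange(cv2.cvtColor(im,cv2.COLOR_BGR2HSV),(23,120,60),(35,255,255));m=np.zeros_like(x);cv2.circle(m,(365,170),55,255,-1);n,l,s,_=cv2.connectedComponentsWithStats(x&m)
i=1+np.argmax(s[1:,4]);ys,xs=np.where(l==i);print(s[i])
pts=np.array([atz("w",(a,b),.078,C)[:2] for a,b in zip(xs,ys)]);e=np.linalg.eigh(np.cov(pts.T));v=e[1][:,1];g=pts.mean(0)
hub=f((344,402),.080);print("grip axis",an(v),"grip",g,"hub",hub,"hub->grip",an(g-hub),np.linalg.norm(g-hub))
print("centre->grip",an(g-c))
E
```

```text
red own dir 193.7186909929199
green own dir 279.95927833342137
black own dir 240.8394713547744
red/green [0.514062   0.25586579] [0.55132373 0.23236075]
centre [0.54444538 0.26274414] red 192.7558996601335 green 282.7558996601334 0.031152236199344454
[336 156  60  29 832]
grip axis 59.37877966479499 grip [0.50391833 0.19711213] hub [0.54236634 0.26160737] hub->grip 239.1992579627763 0.07508585127175897
centre->grip 238.30512390743763
```

```bash
python3 -c "
from plant import robot
print(robot.job_done())"
```

```text
the job is handed in; nothing more can be done
None
```

I handed the job in at about 22 s of the 48 s allowed: the carriage is locked, the pin is home (head centre measured at 81 mm, about 80 mm when flush) and the valve is halfway (lever about 1° off the 45° target); no verdict came back.

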